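# Put the paint dish away under the sticking cover of the dust box

### The arm

A 6-joint arm with a two-finger parallel gripper is mounted at the origin on a cart in front of the work surface, level with it; the furniture and walls round the work are solid. World frame = base frame: x ahead of the robot, y to its left, z up, the work surface at z = 0. Lengths are in m, angles in rad, forces in N, time in s.
With the tool pointing down it reaches from about 0.275 to 0.975 m from the base axis. Payload 8.4 kg.
Tool frame: the origin (TCP) lies between the finger pads; the fingertips stand 19 mm ahead of it and the grasp point (between the pads) is the TCP (bot.nose_length is the distance from the TCP to the fingertips, in m); z points along the fingers, y is the line along which they close (so a half turn about z gives the same grasp; the last joint's range is limited). The gripper opens to 92 mm and grips with 3 to 60 N. Pads are 20 mm wide; open, the fingers measure 128 mm over their backs; the gripper's body (75 mm by 189 mm) begins 69 mm behind the grasp point.
Start: joints at [1.124, 0.353, 1.633, -0, 1.155, -0.002], TCP at [0.269, 0.564, 0.234] pointing down, gripper open.
Joint ranges: [-2.63, 2.63], [-0.92, 2.1], [0.06, 2.66], [-1.3, 4.44], [0, 2.69], [-3.02, 3.02]. Speed limits (rad/s): [2.22, 2.22, 2.79, 3.14, 3.14, 3.14].

### API

Orientations are given as a 3x3 rotation matrix whose columns are the frame's x, y, z axes.
In Python, from bench import bot gives the robot as it stands. The module is installed in compiled form; this text tells all that it offers. Calls block until the motion is done:
- bot.move_ptp(position, orientation): joint-space move of the TCP to a pose.
- bot.line_to(position, frame=None, rate=0.15, stop_force=None): straight line of the TCP; frame=None keeps the orientation; rate is the mean speed in m/s. With stop_force (N) it stops when the force on the tool has changed by that much, and returns True; else False.
- bot.set_joints(angles): joint-space move.
- bot.set_gripper(opening): finger opening in m; the grip force is fixed at half the most; returns when the fingers have stopped.
- bot.sleep(seconds).
- bot.ik(position, orientation): joint angles nearest the present ones, or None.
- bot.read_camera(name): name is "side" or "top" or "wrist"; returns (picture, depth): 384x512x3 uint8, red, green, blue; 384x512 float32, m along the optical axis (not along the pixel's ray), 0 where there is no reading.
- bot.camera_model(name): a dict with "intrinsics" (3x3 intrinsics, pixels), "extrinsics" (4x4, takes a point from camera to world coordinates); the wrist camera has in their place "T_tool_cam" (4x4, takes a point from camera to tool coordinates, whose origin is the TCP and whose axes are the flange's). Camera axes: x right, y down, z forward; pixel columns grow to the right and rows downward; lengths in m; the calibration is good to about 2 mm. A picture is of the moment at which its call begins: read the wrist's pose just before it. camera_model takes no time and is no camera call.
A pose or a line that the arm cannot do raises bot.Unreachable and nothing moves.
- bot.sign_off(): hands the job in; it is judged then, once.
Readings, each from a call of its own:
- bot.read_time_s(): time.
- bot.read_joint_positions(): joint angles.
- bot.read_joint_velocities(): joint speeds.
- bot.read_joint_torque(): joint torques, N m.
- bot.read_ee_pos(): TCP position.
- bot.read_tool_rot(): TCP orientation.
- bot.read_force(): force on the tool from outside, world axes, zero at the start.
- bot.read_moment(): the same for the moment, N m.
- bot.read_finger_gap(): finger opening in m.
- bot.read_gripper_force(): force on a finger pad.
Only numpy, scipy, OpenCV 4.12 (cv2) and the standard library are available. Lean on these libraries where they do the work, as an engineer would, in place of code of your own. Each camera call takes 0.05 s, during which the arm holds its last target. There are 200 camera calls.

### The job

Set the small paint dish down upright in the open bay of the wooden dust box, then shut the box's blue sliding cover over it, home at both ends, so that both spring plungers on its front edge stay pressed in against the stop bar. The cover is wide, runs stiffly and binds as soon as one end gets too far ahead of the other: walk it shut with gentle pushes on its two end knobs in turn, changing ends as soon as you feel it bind instead of forcing it (more than 25 N on it is too much). Leave the teacup and the little brown bottle where they stand.

Things in the scene. Friction and masses are not known exactly. Their poses are not given: they have to be found in the camera images.
- dust_box: Wooden tray 222 (x) by 270 mm (y), fixed; origin on the bench, mid-width, at 115 mm from the near and 107 from the far end. +x: the way the cover shuts, about away from the robot; +y left. Fixed plywood hood over x = -115 to 0 mm, top 55 mm high. Open bay from the cover's edge (x = 11 to 19 mm at the start) to the far wall (x = 97; the stop bar above it starts at x = 85 to 105), floor 8, walls 38, bar 48 mm high.
- bay (a point): Where the dish should stand: on the floor of the bay (8 mm above the bench) in the middle of its open part, 58 mm along +x from the box's origin; axes of the box. Between cover and stop bar it is open for 66 to 94 mm along x, 230 mm wide between two brass guide strips, so the fingers go in with their line of closing along the box's y.
- dish_center (a point): Centre (13 mm up) of the small cream-coloured round paint dish: 41 by 44 mm across, 26 mm high, about 30 g, z up. It stands upright on the bench, left of the box. Grasp it across its outside from above.
- knob_left (a point): Left knob of the cover, on its axis, 75 mm above the bench: upright, round, wooden, 20 mm across from 53 to 90 mm high, top at 93 mm. 150 mm left of the cover's middle, clear of the hood. In the box's frame it stands at x = -47 mm with the cover fully open (-47 to -39 at the start) and somewhere from x = +22 to +46 mm with this end home.
- knob_right (a point): Right knob of the cover, 150 mm right of its middle: same shape, height and x values as the left one. Best pushed, like the left, with the closed fingers behind it at about 60 to 85 mm above the bench, not pinched. This end runs a little more stiffly.
- cover: Blue panel 115 (x) by 324 mm (y), 40 to 46 mm above the bench, sliding along the box's x under the hood; origin under it, midway between the knobs; axes as the box's when square. It stays where it is left and cannot be lifted out. Its angle to the box shows how far it has racked (12 mm of lead of one end = 0.04 rad).
- cover_travel (a joint): Travel (m) of the cover's middle along the box's x, 0 open. 6 to 9 N along +x at one knob slides that end while the other stays. When it leads the other by 10 to 40 mm (differs from run to run, cannot be seen) the guide pins wedge and the force climbs steeply over a few mm; pushing the other knob frees it. It is home 68 to 92 mm on, where the stop bar happens to be screwed down.
- plunger_left (a joint): How far (m) the left spring plunger on the cover's front edge is pressed in by the dark stop bar across the far end: 0 free, 0.004 when a rubber bumper meets the bar too, which yields about 1 mm per 5 N. The spring adds only 0.7 N per mm to the 6 to 9 N of sliding, so 12 to 15 N at the knob of that end seats it. The end is home when this stays above 0.0015; the cover's stiffness holds it there, but it creeps back a little.
- plunger_right (a joint): The same for the right end.
- paint_dish: The small paint dish itself; origin at the centre of its underside (grasp at dish_center).
- teacup: Loose flowered porcelain teacup, 114 x 143 x 62 mm, right of the box; not to be moved. Origin at the centre of its underside.
- oil_bottle: Loose brown glass bottle, 40 mm across, 74 mm high, left of the box and further back; not to be moved. Origin at the centre of its underside.
Mind the look-alikes: they are no part of the job. What is shaped like the paint_dish but pink, turquoise or yellow is not meant.

How it is judged:
By the outcome, as a careful person would: the job done as asked, in the order asked, and still so for the second after the job is handed in, with the robot touching nothing.
It also fails if it takes over 72 s, if anything falls off the work surface, if the arm or the gripper's body presses on something with over 40 N, if the wrist force passes 120 N, or if a joint passes its speed limit or range.

## Working session

There is one attempt and no reset: what is moved stays moved. The work goes in short steps, each a Python script; the robot and the scene stay as the last script left them, time stands still between calls to the robot, and variables do not carry over. Pictures are saved under pics/ and viewed, at most 10 in all, crops included, and the job is handed in when it is done.

```bash
mkdir -p pics; cat > h.py <<'E'
import numpy as np, cv2
from bench import bot
def cam(n):
    m=bot.camera_model(n); K=np.array(m["intrinsics"])
    if n=="wrist":
        T=np.eye(4); T[:3,:3]=bot.read_tool_rot(); T[:3,3]=bot.read_ee_pos()
        return K,T@np.array(m["T_tool_cam"])
    return K,np.array(m["extrinsics"])
def shot(n,f=None):
    K,T=cam(n); p,d=bot.read_camera(n)
    if f: cv2.imwrite("pics/"+f,cv2.cvtColor(p,cv2.COLOR_RGB2BGR))
    return p,d,K,T
def ray(u,v,K,T,z):
    r=T[:3,:3]@np.linalg.inv(K)@np.array([u,v,1.]); o=T[:3,3]
    return o+r*(z-o[2])/r[2]
def pt(u,v,d,K,T):
    return T[:3,3]+T[:3,:3]@(np.linalg.inv(K)@np.array([u,v,1.])*d)
E
python3 - <<'E'
from h import *
a=[]
for n in("top","side"):
    p,d,K,T=shot(n); a.append(p); np.savez(f"{n}.npz",p=p,d=d,K=K,T=T); print(n,T.round(3).tolist(),K.round(1).tolist())
    cv2.imwrite(f"pics/{n}.png",cv2.cvtColor(cv2.resize(p,(800,600)),cv2.COLOR_RGB2BGR))
E
```

```text
top [[-0.002, -0.996, 0.085, 0.555], [-1.0, 0.001, -0.016, -0.068], [0.016, -0.085, -0.996, 1.268], [0.0, 0.0, 0.0, 1.0]] [[406.6, 0.0, 250.6], [0.0, 406.6, 193.5], [0.0, 0.0, 1.0]]
side [[-0.975, 0.158, -0.159, 0.784], [0.223, 0.62, -0.752, 0.624], [-0.02, -0.769, -0.64, 0.697], [0.0, 0.0, 0.0, 1.0]] [[388.1, 0.0, 256.2], [0.0, 388.1, 195.6], [0.0, 0.0, 1.0]]
```

View pics/top.png

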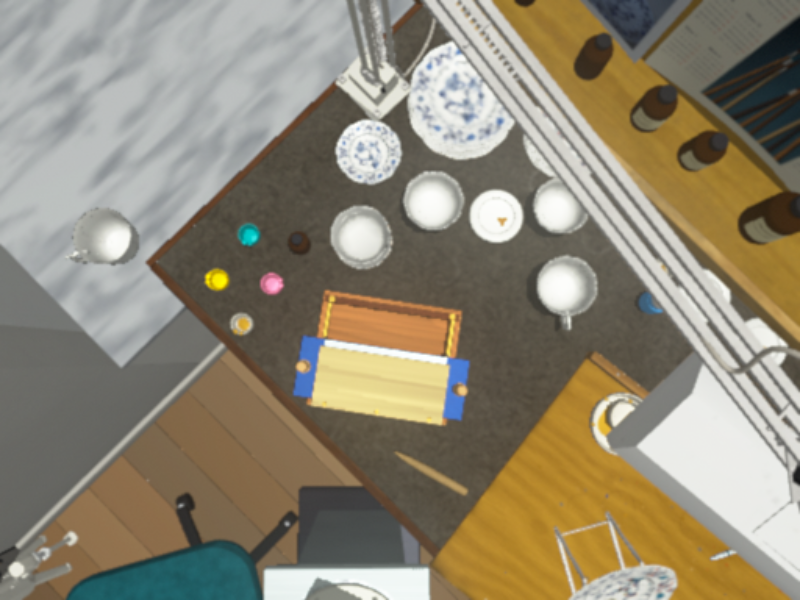

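View pics/side.png

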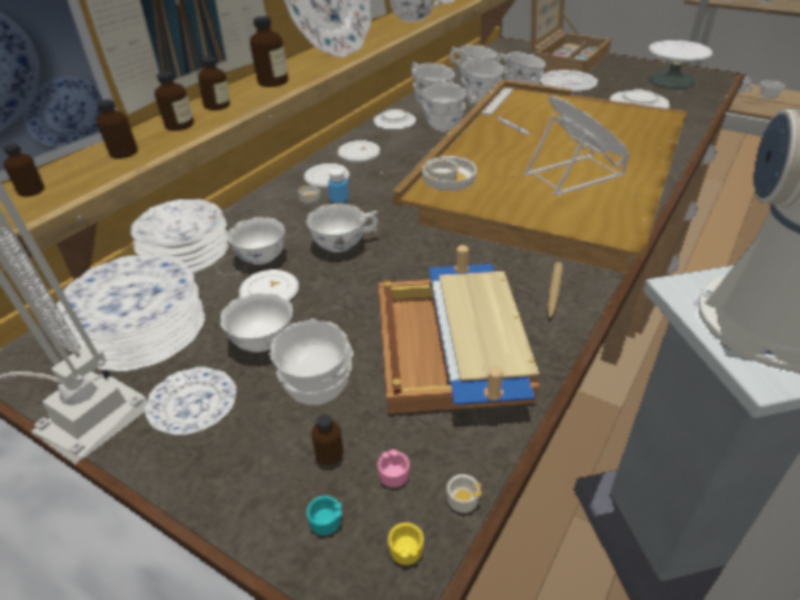

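The cream dish candidates in the top view are pink (271,284), turquoise (248,235), yellow (217,280) and cream (240,323). The cream one fits the colour and stands left of the box. The box is at about (385,355) and its knobs at (303,366) and (460,390). The bottle is at (298,242), and the cup is right of the box at (566,290). I'll confirm the dish in a crop and triangulate.

```bash
python3 - <<'E'
from h import *
t=np.load("top.npz"); s=np.load("side.npz")
def hm(z):
    d=z['d'];K=z['K'];T=z['T'];v,u=np.mgrid[:384,:512]
    c=np.stack([(u-K[0,2])/K[0,0]*d,(v-K[1,2])/K[1,1]*d,d],-1)
    return c@T[:3,:3].T+T[:3,3]
P=hm(t);S=hm(s)
for nm,X,z in(("top",P,t),("side",S,s)):
    print(nm,"bench z",np.median(X[230:260,270:285,2]) if nm=="top" else np.median(X[300:310,200:215,2]))
    hsv=cv2.cvtColor(z['p'],cv2.COLOR_RGB2HSV)
    blue=cv2.inRange(hsv,(100,110,60),(130,255,255))
    n,l,st,ce=cv2.connectedComponentsWithStats(blue)
    for i in range(1,n):
        if st[i,4]>60: print("blue",st[i].tolist(),X[l==i].mean(0).round(3))
    m=((X[...,2]>.07)&(X[...,2]<.11)&(X[...,0]>.3)&(X[...,0]<.62)&(np.abs(X[...,1])<.3)&(z['d']>0)).astype(np.uint8)
    n,l,st,ce=cv2.connectedComponentsWithStats(m)
    for i in range(1,n):
        if st[i,4]>8: print("high",st[i].tolist(),ce[i].round(1),np.median(X[l==i],0).round(3))
    m=((X[...,2]>.012)&(X[...,2]<.035)&(X[...,0]>.25)&(X[...,0]<.75)&(X[...,1]>.12)&(X[...,1]<.5)&(z['d']>0)).astype(np.uint8)
    n,l,st,ce=cv2.connectedComponentsWithStats(m)
    for i in range(1,n):
        if st[i,4]>60: print("dish?",st[i].tolist(),ce[i].round(1),X[l==i].mean(0).round(3),z['p'][l==i].mean(0).round())
a=cv2.resize(t['p'][175:290,130:310],None,fx=4.4,fy=4.4,interpolation=cv2.INTER_CUBIC)
cv2.imwrite("pics/topcrop.png",cv2.cvtColor(a,cv2.COLOR_RGB2BGR)); print(a.shape)
E
```

```text
top bench z 0.05509977212028094
blue [410, 188, 13, 12, 85] [ 0.656 -0.584  0.048]
blue [188, 215, 19, 39, 373] [0.539 0.073 0.056]
blue [284, 229, 16, 40, 373] [ 0.496 -0.208  0.053]
high [189, 231, 8, 7, 43] [192.6 234. ] [0.539 0.079 0.092]
high [292, 246, 7, 7, 40] [294.8 249.3] [ 0.496 -0.214  0.092]
dish? [131, 172, 15, 14, 77] [137.9 178.6] [0.708 0.257 0.023] [204. 178.   5.]
dish? [167, 175, 14, 14, 70] [173.2 181. ] [0.701 0.149 0.023] [205. 118. 144.]
dish? [148, 201, 14, 14, 70] [153.8 207.5] [0.619 0.207 0.023] [171. 160. 131.]
side bench z 0.00019388491738475677
blue [211, 115, 12, 14, 136] [ 0.663 -0.588  0.028]
blue [300, 169, 16, 5, 64] [ 0.457 -0.209  0.047]
blue [275, 171, 17, 8, 83] [ 0.537 -0.199  0.061]
blue [288, 243, 25, 16, 297] [0.572 0.073 0.05 ]
blue [320, 242, 22, 15, 258] [0.504 0.084 0.049]
high [293, 157, 7, 11, 66] [295.9 161.8] [ 0.494 -0.209  0.086]
high [312, 235, 10, 14, 107] [316.8 241.1] [0.54  0.087 0.088]
dish? [242, 288, 20, 22, 226] [251.6 298. ] [0.699 0.15  0.021] [166. 107. 126.]
dish? [286, 304, 22, 22, 243] [296.7 313.9] [0.62  0.208 0.021] [148. 141. 125.]
dish? [249, 335, 22, 24, 267] [259.6 346.3] [0.707 0.257 0.022] [172. 153.  49.]
(506, 792, 3)
```

View pics/topcrop.png

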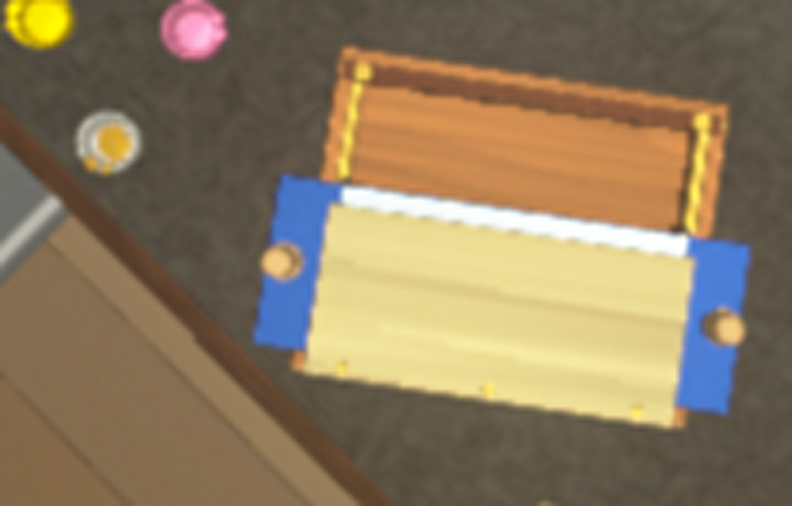

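The crop shows the cream dish with ochre paint at crop (108,143), spout to the lower left, so it is confirmed as the one meant. The box's far corners are at (343,48) and (728,105), and the hood's near corners at (305,372) and (676,427). Next I compute the box frame and move the wrist camera over for a closer look.

```bash
cat >> h.py <<'E'
def R(a):  # tool down, closing line at world angle a
    y=np.array([np.cos(a),np.sin(a),0]); z=np.array([0,0,-1.]); return np.stack([np.cross(y,z),y,z],1)
def best(p,a):
    c=[]
    for k in(0,np.pi):
        q=bot.ik(np.array(p),R(a+k))
        if q is not None and abs(q[5])<2.9: c.append((abs(np.array(q)-bot.read_joint_positions()).sum(),a+k))
    return R(min(c)[1])
E
python3 - <<'E'
from h import *
t=np.load("top.npz");K,T=t['K'],t['T']
f=lambda x,y,z:ray(130+(x+.5)/4.4-.5,175+(y+.5)/4.4-.5,K,T,z)
fl,fr=f(343,48,.048),f(728,105,.048); nl,nr=f(305,372,.055),f(676,427,.055)
print(fl,fr,nl,nr)
ax=(fl+fr-nl-nr)/2; print(np.linalg.norm(ax[:2]),np.linalg.norm((fl-fr)[:2]),np.linalg.norm((nl-nr)[:2]))
for v in(fl-fr,nl-nr): print(np.arctan2(-v[0],v[1]))
print(np.arctan2(ax[1],ax[0]),bot.read_tool_rot().round(2).tolist())
yaw=-.147;p=[.58,.1,.36]
bot.move_ptp(np.array(p),best(p,yaw+np.pi/2)); print(bot.read_joint_positions().round(2),bot.read_time_s())
p,d,K,T=shot("wrist"); np.savez("w1.npz",p=p,d=d,K=K,T=T)
cv2.imwrite("pics/w1.png",cv2.cvtColor(cv2.resize(p,(800,600)),cv2.COLOR_RGB2BGR))
E
```

```text
[0.68392058 0.04169544 0.048     ] [ 0.6444662  -0.22188288  0.048     ] [0.46497732 0.06505809 0.055     ] [ 0.42755476 -0.18350699  0.055     ]
0.22010279681203332 0.26651487937991436 0.2513663547203645
-0.14858433702911414
-0.14943205743581597
-0.14071322846430542 [[-0.9, 0.43, -0.0], [0.43, 0.9, -0.0], [-0.0, -0.0, -1.0]]
[ 0.17  0.2   1.56  0.    1.38 -1.26] 2.1583
```

View pics/w1.png

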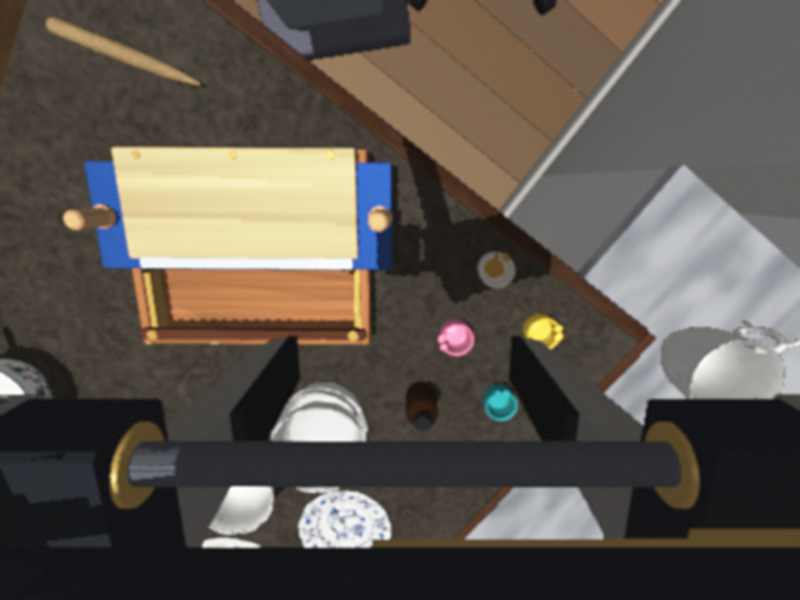

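The wrist view shows the dish at (496,270), the near hood corners at (112,148) and (357,148), the far box corners at (144,343) and (370,343), and the knob tops at (72,220) and (381,218). I'll convert these, checking the dish by contour.

```bash
python3 - <<'E'
from h import *
w=np.load("w1.npz");K,T,p,d=w['K'],w['T'],w['p'],w['d']
f=lambda x,y,z:ray((x+.5)*.64-.5,(y+.5)*.64-.5,K,T,z)
for n,a in dict(nl=(357,148,.055),nr=(112,148,.055),fl=(370,344,.048),fr=(145,344,.048),kl=(382,218,.093),kr=(71,220,.093)).items(): print(n,f(*a).round(4))
v,u=np.mgrid[:384,:512]
X=np.stack([(u-K[0,2])/K[0,0]*d,(v-K[1,2])/K[1,1]*d,d],-1)@T[:3,:3].T+T[:3,3]
def comp(lo,hi,box,mn):
    m=((X[...,2]>lo)&(X[...,2]<hi)&(d>0)); m[:,:]&=(X[...,0]>box[0])&(X[...,0]<box[1])&(X[...,1]>box[2])&(X[...,1]<box[3])
    n,l,st,ce=cv2.connectedComponentsWithStats(m.astype(np.uint8))
    for i in range(1,n):
        if st[i,4]>mn: q=X[l==i]; (c,r)=cv2.minEnclosingCircle(q[:,:2].astype(np.float32)); print(st[i].tolist(),"mean",q.mean(0).round(4),"circ",np.round(c,4),round(r,4),"ztop",np.percentile(q[:,2],95).round(4))
comp(.015,.035,(.55,.67,.15,.27),60)
comp(.085,.10,(.4,.65,-.3,.2),20)
E
```

```text
nl [0.4672 0.0683 0.055 ]
nr [ 0.4307 -0.1795  0.055 ]
fl [0.6831 0.0446 0.048 ]
fr [ 0.6446 -0.2166  0.048 ]
kl [0.5379 0.0847 0.093 ]
kr [ 0.4954 -0.2167  0.093 ]
[307, 161, 23, 23, 185] mean [0.622  0.2061 0.0228] circ [0.622  0.2059] 0.0217 ztop 0.0266
[41, 134, 15, 13, 152] mean [ 0.4951 -0.2142  0.0906] circ [ 0.4946 -0.2158] 0.0106 ztop 0.093
[236, 135, 12, 13, 130] mean [0.54   0.0799 0.0914] circ [0.5402 0.0796] 0.0098 ztop 0.0934
```

```bash
cat >> h.py <<'E'
YAW=-.1475; O=np.array([.560,-.0735]); U=np.array([np.cos(YAW),np.sin(YAW)]); V=np.array([-U[1],U[0]])
def B(x,y,z): return np.array([*(O+x*U+y*V),z])
E
python3 - <<'E'
from h import *
c=np.array([.621,.206]); bot.set_gripper(.066)
r=best([*c,.12],np.pi/4)
bot.move_ptp(np.array([*c,.12]),r); bot.line_to(np.array([*c,.022]),rate=.12,stop_force=6)
print(bot.read_ee_pos(),bot.read_force())
bot.set_gripper(.03); print(bot.read_finger_gap(),bot.read_gripper_force())
bot.line_to(np.array([*c,.16]),rate=.2); print(bot.read_finger_gap())
p=B(.058,0,.16); r=best(p,YAW+np.pi/2); bot.move_ptp(p,r); print(bot.read_finger_gap(),bot.read_joint_positions().round(2),bot.read_time_s())
p,d,K,T=shot("wrist","w2.png")
E
```

```text
[0.62161007 0.20618018 0.0227499 ] [-0.56620109 -0.38338439 -0.29151379]
0.039252022219499465 30.000968681270024
0.039623289622987244
0.03944751736317614 [-0.13  0.43  1.7   0.    1.01 -1.56] 7.2333
```

View pics/w2.png

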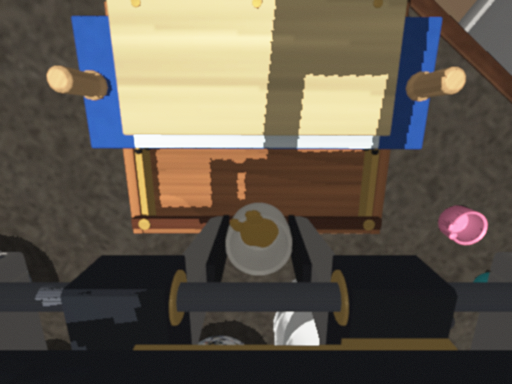

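The dish is held upright at (258,238). The cover's front edge is at v≈149 and the bar's near edge at v≈217. I'll take the middle of the opening from these and place the dish.

```bash
python3 - <<'E'
from h import *
K,T=cam("wrist")
bx=lambda u,v,z:(ray(u,v,K,T,z)[:2]-O)@np.stack([U,V],1)
a,b=bx(255,149,.046),bx(255,217,.048); print(a,b,bx(136,217,.048),bx(382,217,.048))
x=np.clip((a[0]+b[0])/2,.052,.064); print(x)
bot.line_to(B(x,0,.16)); bot.line_to(B(x,0,.06),rate=.15,stop_force=8)
print(bot.line_to(B(x,0,.026),rate=.04,stop_force=3),bot.read_ee_pos(),bot.read_force())
bot.set_gripper(.066); bot.line_to(B(x,0,.16),rate=.2)
p=B(-.09,.150,.16); bot.move_ptp(p,best(p,YAW)); print(bot.read_joint_positions().round(2),bot.read_time_s())
t,d,K,T=shot("top"); 
cv2.imwrite("pics/t2.png",cv2.cvtColor(cv2.resize(t[175:290,130:310],None,fx=4.4,fy=4.4),cv2.COLOR_RGB2BGR))
E
```

```text
[ 0.01536204 -0.00284071] [ 0.08526502 -0.00305563] [ 0.08522803 -0.12631374] [0.08530452 0.12854982]
0.052
True [ 0.61105641 -0.08112614  0.03012727] [0.67252841 0.05618886 3.6490204 ]
[ 0.17  0.25  1.96 -0.    0.93 -2.82] 11.5667
```

View pics/t2.png

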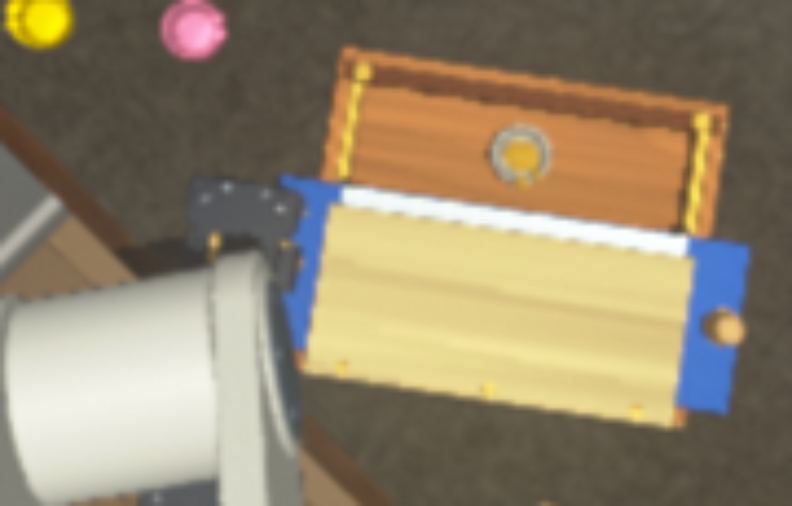

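The dish stands upright in the bay at crop (520,155), clear of the cover. Now I close the fingers and walk the cover shut.

```bash
cat >> h.py <<'E'
Z=.085
def boxx(): return float((bot.read_ee_pos()[:2]-O)@U)
def fx(): return float(bot.read_force()[:2]@U)
def push(y,pre,target,F,rate=.025):
    """behind knob at y (from the back), push to target box-x; leaves the fingers 8 mm back"""
    if abs(boxx()-pre)>.001 or abs((bot.read_ee_pos()[:2]-O)@V-y)>.002:
        if bot.line_to(B(pre,y,Z),rate=.3,stop_force=10): print("HIT on traverse",bot.read_ee_pos(),bot.read_force())
    s=bot.line_to(B(target,y,Z),rate=rate,stop_force=F)
    x,f=boxx(),fx(); bot.line_to(B(x-.008,y,Z),rate=.1); return s,x,f
E
python3 - <<'E'
from h import *
bot.set_gripper(0.0)
p=B(-.09,.15,.16); r=best(p,YAW+np.pi/2); bot.move_ptp(p,r); bot.line_to(B(-.09,.15,Z),rate=.2)
print(bot.read_finger_gap(),bot.read_force().round(2),bot.read_time_s())
# find left knob, small first push
x={1:None,-1:None}
s,x[1],f=push(.15,-.09,-.058,12); print("L",s,round(x[1],4),round(f,1))
E
```

```text
0.0005368130457570132 [0.34 0.62 0.02] 14.5667
L False -0.0582 -2.9
```

```bash
cat > walk.py <<'E'
from h import *
import sys,json
x={1:-.059,-1:-.060}; e=1; still=0; LEAD=.007
t0=bot.read_time_s()
while bot.read_time_s()<48 and still<2:
    pre=min(x[e]-.005,x[1]-.004 if e<0 else x[-1]+.02)
    s,n,f=push(.15*e,pre,x[-e]+LEAD,13,.03)
    print("LR"[e<0],s,round(n*1e3,1),round(f,1),round(bot.read_time_s(),1))
    if abs(bot.read_force()[2])>15: print("z force",bot.read_force()); break
    still=still+1 if s and n-x[e]<.0015 else 0
    x[e]=n; e=-e
    # clear the other knob's rear on the traverse: back off to behind the lagging end
    bot.line_to(B(min(x[1],x[-1])-.008,-.15*e,Z),rate=.2)
json.dump([x[1],x[-1]],open("x.json","w"))
E
python3 walk.py
```

```text
L False -52.5 -0.4 17.3
R False -45.5 -2.3 19.7
L False -37.9 0.9 22.1
R False -30.7 -0.9 24.6
L False -23.1 -0.1 27.0
R False -16.0 -1.2 29.5
L False -8.5 -0.8 31.9
R False -1.3 -2.3 34.4
L False 6.0 -1.6 36.8
R True 7.9 -1.6 39.0
L True 9.0 -2.2 41.1
R True 8.1 -2.6 43.1
L True 9.3 -3.7 45.1
```

Both ends stop near the same x, with the travel about 69 mm, which fits home at the bar. Now a final firm but legal seating push on each end, then I lift clear and look.

```bash
python3 - <<'E'
from h import *
for e in(-1,1,-1):
    s,n,f=push(.15*e,.003,.02,17,.012); print("LR"[e<0],s,round(n*1e3,1),round(f,1),round(bot.read_time_s(),1))
    bot.line_to(B(0,.15*e,Z),rate=.2)
bot.line_to(B(-.03,-.15,.2),rate=.25)
p=B(.03,0,.26); bot.move_ptp(p,bot.read_tool_rot())
p,d,K,T=shot("wrist","w3.png"); print(bot.read_time_s())
cv2.imwrite("pics/w3.png",cv2.cvtColor(cv2.resize(p[:300],(800,469),interpolation=cv2.INTER_CUBIC),cv2.COLOR_RGB2BGR))
E
```

```text
R True 8.3 -2.7 47.6
L True 9.5 -4.9 50.1
R True 8.4 -3.6 52.6
54.2833
```

View pics/w3.png

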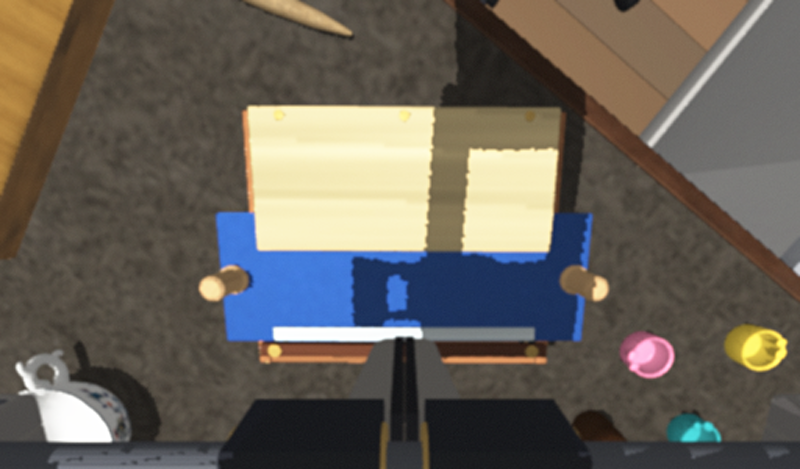

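The cover lies square against the dark stop bar (front edge v≈340 across its whole width). The cup and bottle are where they were. The stop is solid at both ends: going from 13 N to 17 N moved each only about 0.2 mm. That is bumper contact rather than racking, so I'm handing in.

```bash
python3 -c "
from bench import bot
print(bot.sign_off())"
```

```text
the job is handed in; nothing more can be done
None
```

The dish stands upright in the bay and the cover is pushed home at both ends; I handed the job in at about 54 s, having judged the plungers pressed in by feel and camera since they can't be read directly.

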